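# Fill the cheese row and set its sliding stop

## Robot

A 6-joint arm with a two-finger parallel gripper is mounted at the origin on a cart in front of the work surface, level with it; the furniture and walls round the work are solid. World frame = base frame: x ahead of the robot, y to its left, z up, the work surface at z = 0. Lengths are in m, angles in rad, forces in N, time in s.
With the tool pointing down it reaches from about 0.35 to 0.775 m from the base axis. Payload 7.3 kg.
Tool frame: the origin (TCP) lies on the centre line of the jaws, within the pads' length; the fingertips stand tip_reach ahead of it and the grasp point (between the pads) lies 6 mm ahead of it (tip_reach is the distance from the TCP to the fingertips, in m); x points along the fingers, y is the direction in which the jaws open and shut, and the axes are right-handed (so a half turn about x gives the same grasp; the last joint's range is limited). The gripper opens to 92 mm and grips with 3 to 60 N. Pads are 19 mm wide; open, the fingers measure 130 mm over their backs; the gripper's body (75 mm by 190 mm) begins 47 mm behind the grasp point.
Start: joints at [1.038, 0.342, 1.524, -0, 1.275, -0.146], TCP at [0.198, 0.486, 0.252] pointing down, gripper open.
Joint ranges: [-2.53, 2.53], [-0.77, 2.02], [0.04, 2.7], [-1, 4.14], [0.28, 2.66], [-3.11, 3.11]. Speed limits (rad/s): [2.57, 2.57, 3.14, 3.14, 3.14, 3.14].

## Interface

Orientations are given as [roll, pitch, yaw] about the fixed x, y, z axes, in that order (R = Rz(yaw) Ry(pitch) Rx(roll)).
In Python, from cell import observe, read_camera, get_calibration, hand_in, tip_reach gives the robot as it stands. The module is installed in compiled form; this text tells all that it offers.
- The arm moves only by the shell command python3 -m crank 'ROWS' [FORCE]. ROWS is JSON, a list of rows, each an object of numbers: "fingers": the opening, from -1 (shut) to 1 (fully open); "tx", "ty", "tz": the shift along the tool's x, y, z in units of 40 mm (1.0 is 40 mm); "roll": the turn about the tool's x in units of 10 degrees (1.0 is 10 degrees). In form: [{"fingers": .., "tx": .., "ty": .., "tz": .., "roll": ..}, ...]. A call has exactly 8 rows; each row is the pose to reach, as a shift and turn from the pose commanded when the call began, along the tool's axes at that moment; what a row does not reach only later rows make up. A row lasts 1/8 s, in which the tool goes at most 62.5 mm and 10.7 degrees, less where a joint would pass 70% of its speed; a pose out of reach is approached as far as the arm can. A call with a gripper value outside its range is refused whole. The fingers move at their own pace and stop on an object; FORCE is the grip in N (left out, the last holds). Time passes only in rows, so rows that repeat a pose let the fingers close, or fill a call up. It gives the time, the measured TCP pose, the force and the opening at its end, in the units of the state.
- observe(): the state, without advancing time (a new reading comes with each control period).
- read_camera(name): name is "side" or "top"; returns (picture, depth): 384x512x3 uint8, red, green, blue; 384x512 float32, m along the optical axis (not along the pixel's ray), 0 where there is no reading.
- get_calibration(name): a dict with "vertical_fov" (degrees; the focal length in pixels is half the picture's height over the tangent of half this angle, whatever the lens; pixels are square), "cx", "cy" (the principal point, pixels), "dist_coeffs" ([k1, k2, p1, p2, k3] as OpenCV has them; the pictures are not rectified), "pose" (4x4, takes a point from camera to world coordinates). Camera axes: x right, y down, z forward; pixel columns grow to the right and rows downward; lengths in m; the calibration is good to about 2 mm. A picture is of the moment at which its call begins. get_calibration takes no time and is no camera call.
- hand_in(): hands the job in, once; it reports no verdict.
The state is a dict: "time": time; "qpos": joint angles; "qvel": joint speeds; "joint_efforts": joint torques, N m; "tool_pos": TCP position; "tool_rot": TCP orientation; "contact_force": force on the tool from outside, world axes, zero at the start; "torque": the same for the moment, N m; "opening": finger opening in m.
Only numpy, scipy, OpenCV 4.12 (cv2) and the standard library are available. Lean on these libraries where they do the work, as an engineer would, in place of code of your own. Each camera call takes 0.05 s, during which the arm holds its last target. There are 200 camera calls.

## Task

Stand the two drum cheeses that stand apart at the front of the counter, right of the cheese wheels, upright in the wooden row tray, in one line behind the drum cheese already in it, and let go of them. Then push the tray's spring-loaded stop toward the cheeses until its pointer is level with the line on the index clip, and only there, holding the stop at the line, squeeze its cam lever shut against the upright fin. Finish while still gripping fin and lever together, with the stop held at the line and the lever shut; do not let go, and leave the honey jar, the loose ash brick and the loose pyramid cheese where they are.

Things in the scene. Friction and masses are not known exactly. Their poses are not given: they have to be found in the camera images.
- row_tray: Fixed light wooden tray for one row of cheeses, 86 wide (x), 330 long inside (its y runs along the row). Origin: centre of the underside, z up. Floor 6 mm above the counter; 74 mm between two low rims, tops 14 mm above the counter. 40 mm high end board, inner face at y = +165; the stop comes from the -y end. Place and yaw vary (yaw within 0.15 rad).
- crottin_a_mid (a point): Centre (half-way up, 36 mm above its underside) of a loose upright whitish drum cheese, 63 across, 72 high, 0.21 kg (varies), on the counter to the right. Goes in the tray. The row of three needs about 190 mm, counted from the end board.
- crottin_b_mid (a point): The same for the second loose drum cheese, 64 across and 72 high, also to the right; the two may be swapped.
- crottin_c_mid (a point): The same for the drum cheese that already stands in the tray near its end board, 64 across and 72 high, z about 42 above the counter; it stays in the row (the stop or its neighbours may nudge it along).
- row_stop (a joint): Travel of the aluminium sliding stop, m: 0 at rest at the tray's -y end, growing to 0.078 as it is pushed along the tray's +y toward the cheeses. A spring drives it back to 0 with 3.6 to 4.6 N all along (friction 0.8 N), so it must be held. Behind its cross bar a low foot (top 20 mm above the counter) carries the fin and the lever.
- bar_back (a point): Middle of the back (-y) face of the stop's cross bar, 51 mm above the counter. The bar is 108 wide (tray x), 8 thick, from 31 to 71 mm above the counter, and overhangs the rims, so that open fingers either side of fin and lever can push on its back. At travel 0 the back is at tray y = -108.
- stop_pointer (a point): Tip of the small flat pointer that sticks out of the stop under the cross bar on the tray's -x side (nearest the robot), over the rim, 18 mm above the counter; it lies in line with the middle of the bar's thickness, 4 mm in front of the bar's back. Moves with the stop.
- index_clip: White fixed clip, 24 x 30 x 14 mm, on the outside of the tray's -x rim, turned with the tray. Origin at the centre of its underside. Its place along the tray is different each time: 38 to 65 mm from the pointer's rest.
- mark_line (a point): Middle of the dark line across the top of the index clip, the length mark for the stop. Its y axis is the tray's y: the stop is at the mark when pointer and line have the same y along the tray.
- fin_top (a point): Middle of the top of the stop's upright fin: 14 thick (tray x), 64 long (y), rising to 72 mm above the counter, flat faces at tray x = -2 and +12, from the cross bar's back to 64 mm behind it. Moves with the stop.
- fin_grip (a point): Point in the middle between the outer faces of fin and shut lever (24 mm over both, along tray x: the shut lever's outer face at -12, the fin's at +12), 14 mm behind the cross bar's back and 50 mm above the counter: squeeze here, fingers closing along the tray's x. Moves with the stop.
- cam_lever (a joint): Dark steel cam lever on the -x side of the fin, turning about a vertical pin 58 mm behind the bar's back; rad: 0 shut (lying along the fin), 0.33 to 0.40 at the start. From the pin it reaches 52 mm toward the cross bar, 28 mm high (36 to 64 mm above the counter), 8 thick. Shutting it takes 2 to 3 N at its tip; it stays where it is left.
- lever_tip (a point): Tip of the cam lever, on its middle line, 50 mm above the counter. Open, it stands about 20 mm farther out to the tray's -x than when shut, its outer face about 32 mm from the middle of the tray.
- honey_jar_mid (a point): Centre of the honey jar, 71 across, 110 high: stays.
- loose_brick_mid (a point): Centre of the loose grey ash brick cheese, 57 x 63 x 51: stays.
- loose_pyramid_mid (a point): Centre of the loose pyramid cheese, 77 x 79 x 80: stays.

How it is judged:
By the outcome, as a careful person would: the job done as asked, in the order asked, and still so for the second after the job is handed in, while the arm keeps its last pose, push and grip.
It also fails if it takes over 62 s, if anything falls off the work surface, if the arm or the gripper's body presses on something with over 40 N, if the wrist force passes 120 N, or if a joint passes its speed limit or range.

## Working session

There is one attempt and no reset: what is moved stays moved. The work goes in short steps, Python scripts to look and compute and a shell command to move; the robot and the scene stay as the last step left them, time stands still between calls to the robot, and variables do not carry over. Pictures are saved under pics/ and viewed, about 8 in all and at most 12, crops included, and the job is handed in when it is done.

```bash
mkdir -p pics
cat > h.py <<'E'
import numpy as np, cv2
from cell import observe, read_camera, get_calibration, tip_reach
def cam(n):
    c=get_calibration(n); f=192/np.tan(np.radians(c["vertical_fov"])/2)
    return np.array([[f,0,c["cx"]],[0,f,c["cy"]],[0,0,1]]),np.array(c["dist_coeffs"],float),np.array(c["pose"])
def snap(n,name):
    im,d=read_camera(n); cv2.imwrite(f"pics/{name}.png",im[:,:,::-1]); np.savez(f"pics/{name}.npz",im=im,d=d); return im,d
def rays(n,uv):
    K,D,P=cam(n); p=cv2.undistortPoints(np.array(uv,float).reshape(-1,1,2),K,D).reshape(-1,2)
    return np.c_[p,np.ones(len(p))],P
def at_z(n,uv,z):
    r,P=rays(n,uv); w=r@P[:3,:3].T; o=P[:3,3]
    return o+w*((np.broadcast_to(z,len(w))-o[2])/w[:,2])[:,None]
def cloud(n,d):
    v,u=np.mgrid[:384,:512]; r,P=rays(n,np.c_[u.ravel(),v.ravel()])
    return ((r*d.reshape(-1,1))@P[:3,:3].T+P[:3,3]).reshape(384,512,3)
def proj(n,X):
    K,D,P=cam(n); Q=np.linalg.inv(P)
    return cv2.projectPoints(np.array(X,float).reshape(-1,1,3),cv2.Rodrigues(Q[:3,:3])[0],Q[:3,3],K,D)[0].reshape(-1,2)
E
python3 - <<'E'
from h import *
s=observe(); print(s, tip_reach)
for n in("top","side"):
    snap(n,n+"0"); print(n,cam(n)[2].round(3),cam(n)[0][0,0])
a=cv2.imread("pics/top0.png");b=cv2.imread("pics/side0.png")
cv2.imwrite("pics/top0b.png",cv2.resize(a,(800,600)));cv2.imwrite("pics/side0b.png",cv2.resize(b,(800,600)))
E
```

```text
{'time': 0.0, 'qpos': array([ 1.03798894e+00,  3.42745690e-01,  1.52500613e+00,  2.12967384e-05,
        1.27538505e+00, -1.45995650e-01]), 'qvel': array([ 8.25526746e-04,  1.08350367e-03, -1.12384084e-03, -3.32485025e-04,
       -1.80976392e-03, -4.44444575e-05]), 'joint_efforts': array([ 2.68874510e-04, -4.31248319e+01, -2.44213575e+01,  7.17106042e-02,
        5.60665154e-02, -9.83144105e-05]), 'tool_pos': array([0.1978371 , 0.48591009, 0.25103681]), 'tool_rot': array([-1.72997892,  1.56925198, -2.11679687]), 'contact_force': array([0.1500016 , 0.38230302, 0.22304317]), 'torque': array([-0.01380556,  0.04059851,  0.06071992]), 'opening': 0.0920755388088213} 0.025
top [[ 0.026 -0.99   0.139  0.412]
 [-1.    -0.026 -0.003 -0.015]
 [ 0.007 -0.139 -0.99   1.229]
 [ 0.     0.     0.     1.   ]] 388.2777612418589
side [[ 0.896 -0.154  0.417  0.077]
 [-0.444 -0.359  0.821 -1.058]
 [ 0.023 -0.921 -0.39   0.544]
 [ 0.     0.     0.     1.   ]] 367.1655034392604
```

View pics/top0b.png

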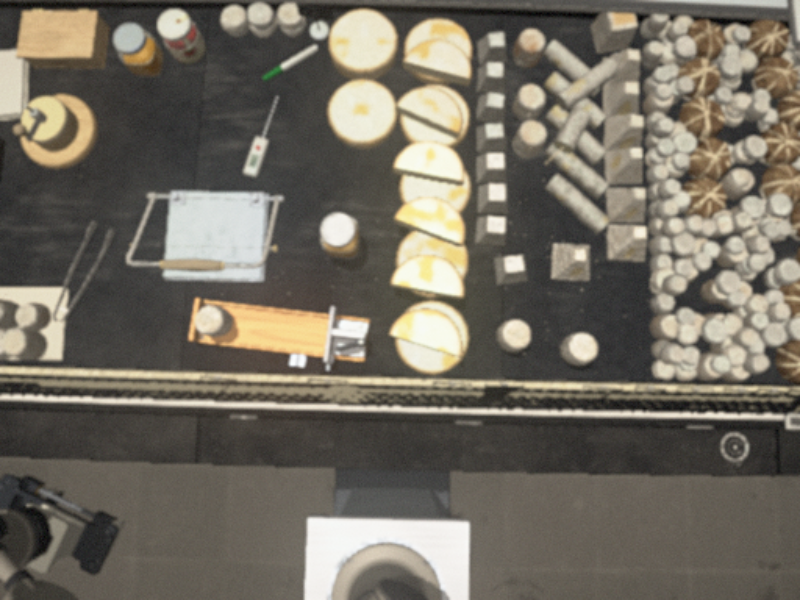

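View pics/side0b.png

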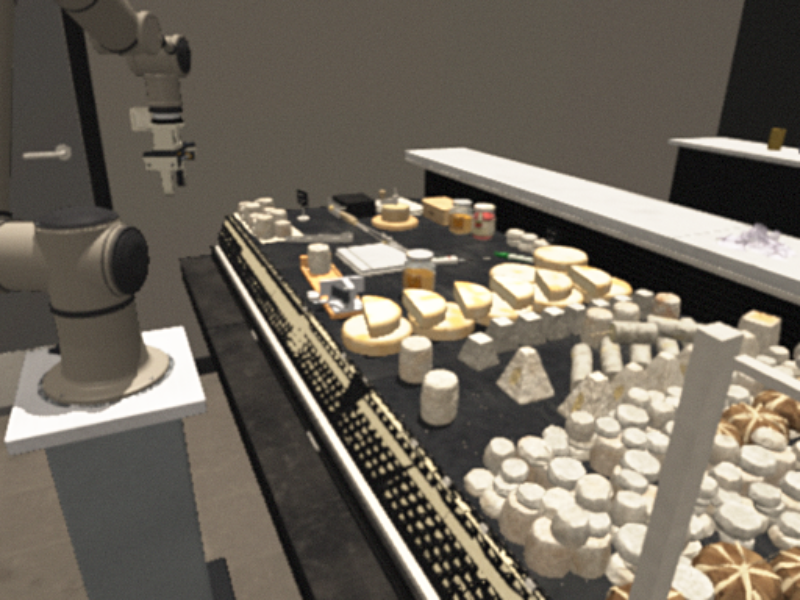

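The top view shows the tray at (190–370, 300–360), with drum c at (211,322). The two loose drums are at (514,336) and (580,348), the brick at (510,268), the pyramid at (570,262) and the jar at (340,235). The stop is at (345,335), the clip at (297,360), and a fence runs along the counter's front edge. Next I measure them.

Run:
```python
from h import *
z=np.load("pics/top0.npz");im,d=z["im"],z["d"];C=cloud("top",d)
def blob(u,v,r,zl,zh):
    P=C[v-r:v+r+1,u-r:u+r+1].reshape(-1,3); m=(P[:,2]>zl)&(P[:,2]<zh); Q=P[m]
    (c,rad)=cv2.minEnclosingCircle(Q[:,:2].astype(np.float32)); print((u,v),"n",len(Q),"mean",Q.mean(0).round(4),"mec",np.round(c,4),round(rad,4))
blob(329,215,20,.06,.085);blob(371,223,20,.06,.085);blob(135,205,18,.066,.095);blob(217,148,20,.1,.125)
blob(328,171,15,.04,.06);blob(365,167,16,.03,.09)
print("counter z",np.median(C[180:190,270:290,2]),C[235:250:2,230].round(3))
crop=im[183:243,112:245]; cv2.imwrite("pics/c1.png",cv2.resize(crop,None,fx=6,fy=6,interpolation=cv2.INTER_CUBIC)[:,:,::-1])
```

```text
(329, 215) n 272 mean [ 0.5139 -0.2367  0.07  ] mec [ 0.514  -0.2375] 0.0289
(371, 223) n 283 mean [ 0.4915 -0.3657  0.0699] mec [ 0.4922 -0.3678] 0.0289
(135, 205) n 282 mean [0.5248 0.3509 0.0754] mec [0.5254 0.3534] 0.0295
(217, 148) n 382 mean [0.7001 0.1097 0.109 ] mec [0.7006 0.1092] 0.0332
(328, 171) n 157 mean [ 0.6537 -0.2348  0.0488] mec [ 0.6534 -0.2359] 0.0259
(365, 167) n 317 mean [ 0.6663 -0.3555  0.0558] mec [ 0.671  -0.3624] 0.0401
counter z 0.06895686164360837 [[ 0.444  0.065  0.   ]
 [ 0.438  0.065 -0.001]
 [ 0.432  0.064  0.001]
 [ 0.425  0.064 -0.004]
 [ 0.419  0.064  0.002]
 [ 0.413  0.064 -0.001]
 [ 0.407  0.064 -0.005]
 [ 0.4    0.065 -0.026]]
```

View pics/c1.png

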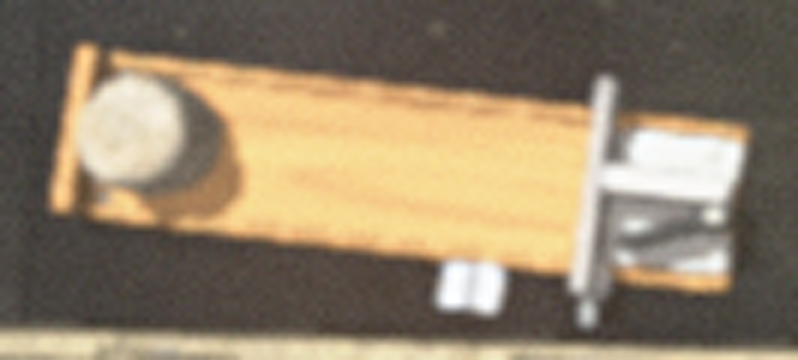

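Run:
```python
from h import *
def cr(x,y): return ((x+.5)/6-.5+112,(y+.5)/6-.5+183)
def Z(pts,z): return at_z("top",[cr(*p) for p in pts],z)[:,:2]
u=Z([(200,62),(740,124)],.014); l=Z([(130,222),(725,290)],.014)
e=Z([(100,52),(77,212)],.04); b=Z([(604,78),(579,290)],.071)
f=Z([(607,175),(735,187)],.072)
for n,q in(("up",u),("lo",l),("end",e),("bar",b),("fin",f)):
    v=q[0]-q[1]; print(n,q.round(4).tolist(),"len",np.linalg.norm(v).round(4),"ang",np.arctan2(v[1],v[0]).round(4))
print("mark",Z([(471,287)],.014).round(4),"ptr",Z([(587,318)],.018).round(4))
# colour fit of wood
z=np.load("pics/top0.npz");im,d=z["im"],z["d"];C=cloud("top",d)
P=C[183:243,112:245];c=im[183:243,112:245].astype(int)
# bar by depth
m=(P[...,2]>.05)&(P[...,2]<.085);m[:,:70]=False
Q=P[m];print(len(Q)); 
# fin/bar back: points
yaw=np.mean([np.arctan2(*(q[0]-q[1])[::-1]) for q in(u,l)])-np.pi/2;print("yaw rims",yaw)
```

```text
up [[0.5686, 0.3378], [0.5435, 0.0518]] len 0.2871 ang 1.483
lo [[0.4833, 0.3691], [0.4565, 0.0567]] len 0.3136 ang 1.4853
end [[0.5691, 0.3826], [0.4861, 0.3886]] len 0.0832 ang -0.0717
bar [[0.5586, 0.1176], [0.4525, 0.1256]] len 0.1064 ang -0.0751
fin [[0.5099, 0.114], [0.5056, 0.05]] len 0.0641 ang 1.504
mark [[0.4545 0.1888]] ptr [[0.4401 0.1273]]
293
yaw rims -0.08664398441789767
```

```bash
cat >> h.py <<'E'
from scipy.spatial.transform import Rotation as Ro
YAW=-0.080; TX=np.array([np.cos(YAW),np.sin(YAW),0]); TY=np.array([-np.sin(YAW),np.cos(YAW),0]); O=np.array([.5142,.223,0])
def axes():
    s=observe(); return s,Ro.from_euler("xyz",s["tool_rot"]).as_matrix()
def go(g):  # grasp point target (world) -> tool units
    s,R=axes(); p=s["tool_pos"]+R[:,0]*.006; d=R.T@(np.array(g)-p)/.04
    yy=R[:,1]; a=np.arctan2(yy[1],yy[0])-YAW; a=(a+np.pi/2)%np.pi-np.pi/2
    print("t",round(s["time"],2),"F",s["contact_force"].round(1),"open",round(s["opening"],4),"grasp",p.round(4),"local",[(p-O)@TX,(p-O)@TY],"shift",d.round(3),"jaw-trayx deg",np.degrees(a).round(2),"Rx",R[:,0].round(3))
def tr(x,y,z): return O+TX*x+TY*y+np.array([0,0,z])
E
python3 - <<'E'
from h import *
s,R=axes();print(R.round(3)); go([.4915,-.3657,.18])
# finer rest measure: average frames
I=[read_camera("top")[0].astype(float) for _ in range(8)]
m=np.mean(I,0);np.save("pics/avg.npy",m)
c=cv2.resize(m[215:245,175:230],None,fx=14,fy=14,interpolation=cv2.INTER_CUBIC).clip(0,255).astype(np.uint8)
cv2.imwrite("pics/c2.png",c[:,:,::-1])
E
```

```text
[[-0.001  0.377  0.926]
 [-0.001  0.926 -0.377]
 [-1.    -0.001 -0.   ]]
t 0.1 F [ 0.  -0.4  0.7] open 0.0917 grasp [0.1979 0.4859 0.2451] local [np.float64(-0.33634773443509064), np.float64(0.23681694928287714)] shift [  1.648 -16.947  14.83 ] jaw-trayx deg 72.42 Rx [-0.001 -0.001 -1.   ]
```

View pics/c2.png

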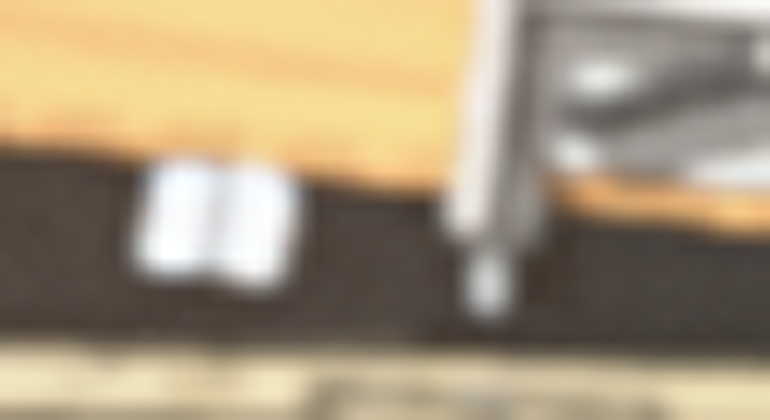

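The clip line is at about (222,222) in the crop and the pointer tip at about (487,300), so the gap is roughly 62 mm; I'll refine it with a profile. Moving now.

```bash
python3 -m crank '[{"fingers":1,"tx":0.2,"ty":-0.8,"tz":1.3,"roll":0.9},{"fingers":1,"tx":0.3,"ty":-1.6,"tz":2.6,"roll":1.8},{"fingers":1,"tx":0.5,"ty":-2.4,"tz":3.9,"roll":2.7},{"fingers":1,"tx":0.6,"ty":-3.2,"tz":5.1,"roll":3.7},{"fingers":1,"tx":0.8,"ty":-4.0,"tz":6.4,"roll":4.6},{"fingers":1,"tx":0.9,"ty":-4.8,"tz":7.7,"roll":5.5},{"fingers":1,"tx":1.0,"ty":-5.6,"tz":9.0,"roll":6.4},{"fingers":1,"tx":1.1,"ty":-6.3,"tz":10.2,"roll":7.24}]' 15
python3 - <<'E'
from h import *
go([.4915,-.3657,.13])
m=np.load("pics/avg.npy").mean(2).astype(np.float32)
def prof(xs,z,y0,y1):
    ys=np.arange(y0,y1,.001); o=[]
    for y in ys: 
        uv=proj("top",[tr(x,y,z) for x in xs]).astype(np.float32)
        o.append(cv2.remap(m,uv[None,:,0],uv[None,:,1],cv2.INTER_CUBIC).mean())
    return ys,np.array(o)
for n,xs,z,a,b in(("clip",np.arange(-.063,-.049,.002),.014,-.06,-.015),("ptr",np.arange(-.067,-.061,.002),.018,-.12,-.08)):
    ys,o=prof(xs,z,a,b); print(n); print(" ".join(f"{y*1000:.0f}:{v:.0f}" for y,v in zip(ys,o)))
E
```

```text
time: 1.5
tool_pos: [0.4819, 0.097, 0.2078]
tool_rot: [1.933, 1.57, 0.277]
contact_force: [0.8, 0.3, 0.7]
opening: 0.0921
t 1.5 F [0.8 0.3 0.7] open 0.0921 grasp [0.4819 0.097  0.2018] local [np.float64(-0.022084437239311604), np.float64(-0.1281983594380417)] shift [ 1.793  1.222 11.505] jaw-trayx deg -0.3 Rx [ 0.001  0.    -1.   ]
clip
-60:74 -59:83 -58:98 -57:121 -56:146 -55:173 -54:201 -53:222 -52:236 -51:247 -50:252 -49:253 -48:253 -47:253 -46:252 -45:250 -44:247 -43:244 -42:238 -41:232 -40:226 -39:222 -38:222 -37:226 -36:232 -35:239 -34:245 -33:248 -32:251 -31:253 -30:253 -29:253 -28:252 -27:250 -26:241 -25:226 -24:207 -23:181 -22:152 -21:128 -20:105 -19:87 -18:77 -17:71 -16:68
ptr
-120:62 -119:61 -118:61 -117:61 -116:61 -115:60 -114:59 -113:58 -112:58 -111:57 -110:58 -109:67 -108:80 -107:95 -106:117 -105:141 -104:162 -103:179 -102:193 -101:198 -100:194 -99:183 -98:166 -97:144 -96:118 -95:98 -94:82 -93:68 -92:65 -91:67 -90:67 -89:68 -88:69 -87:70 -86:71 -85:72 -84:73 -83:73 -82:73 -81:72
```

```bash
sed -i 's/O=np.array(\[.5142,.223,0\])/O=np.array([.5144,.226,0])/' h.py
python3 -m crank '[{"fingers":1,"ty":0.3,"tz":1.4},{"fingers":1,"ty":0.6,"tz":2.8},{"fingers":1,"ty":0.9,"tz":4.2},{"fingers":1,"ty":1.2,"tz":5.6},{"fingers":1,"ty":1.5,"tz":7.0,"roll":-0.03},{"fingers":1,"ty":1.51,"tz":8.25,"roll":-0.03},{"fingers":1,"tx":1.0,"ty":1.51,"tz":8.25,"roll":-0.03},{"fingers":1,"tx":2.0,"ty":1.51,"tz":8.25,"roll":-0.03}]' 15
python3 -c "
from h import *
go([.514,-.237,.045])"
```

```text
t 1.5 F [0.8 0.3 0.7] open 0.0921 grasp [0.4819 0.097  0.2018] local [np.float64(-0.02204405349866459), np.float64(-0.1312047474957434)] shift [3.919 1.507 8.252] jaw-trayx deg -0.3 Rx [ 0.001  0.    -1.   ]invalid input at $[0]: expected keys fingers, tx, ty, tz, roll
```

All keys are needed.

```bash
python3 -m crank '[{"fingers":1,"tx":0,"ty":0.3,"tz":1.4,"roll":0},{"fingers":1,"tx":0,"ty":0.6,"tz":2.8,"roll":0},{"fingers":1,"tx":0,"ty":0.9,"tz":4.2,"roll":0},{"fingers":1,"tx":0,"ty":1.2,"tz":5.6,"roll":0},{"fingers":1,"tx":0,"ty":1.5,"tz":7.0,"roll":-0.03},{"fingers":1,"tx":0,"ty":1.51,"tz":8.25,"roll":-0.03},{"fingers":1,"tx":1.0,"ty":1.51,"tz":8.25,"roll":-0.03},{"fingers":1,"tx":2.0,"ty":1.51,"tz":8.25,"roll":-0.03}]' 15
python3 -c "
from h import *
go([.514,-.237,.045])"
```

```text
time: 2.5
tool_pos: [0.5148, -0.2359, 0.1269]
tool_rot: [1.205, 1.569, -0.442]
contact_force: [0.3, 0.4, 0.1]
opening: 0.0918
t 2.5 F [0.3 0.4 0.1] open 0.0918 grasp [ 0.5148 -0.2359  0.1209] local [np.float64(0.03727735571009696), np.float64(-0.4603882076612346)] shift [ 1.899 -0.019  0.028] jaw-trayx deg 0.22 Rx [ 0.001 -0.001 -1.   ]
```

```bash
python3 -m crank '[{"fingers":1,"tx":1.0,"ty":0,"tz":0,"roll":0},{"fingers":1,"tx":1.9,"ty":0,"tz":0,"roll":0},{"fingers":1,"tx":1.9,"ty":0,"tz":0,"roll":0},{"fingers":-1,"tx":1.9,"ty":0,"tz":0,"roll":0},{"fingers":-1,"tx":1.9,"ty":0,"tz":0,"roll":0},{"fingers":-1,"tx":1.9,"ty":0,"tz":0,"roll":0},{"fingers":-1,"tx":1.9,"ty":0,"tz":0,"roll":0},{"fingers":-1,"tx":1.9,"ty":0,"tz":0,"roll":0}]' 15
python3 -c "
from h import *
go(tr(0,.057,.16))"
```

```text
time: 3.5
tool_pos: [0.5149, -0.235, 0.0526]
tool_rot: [1.025, 1.57, -0.62]
contact_force: [-0.9, 0.6, 6.9]
opening: 0.0599
t 3.5 F [-0.9  0.6  6.9] open 0.0599 grasp [ 0.5149 -0.235   0.0466] local [np.float64(0.03733040273719495), np.float64(-0.4594497553931864)] shift [ -2.841  -0.859 -12.915] jaw-trayx deg 0.32 Rx [ 0.001 -0.    -1.   ]
```

```bash
python3 -m crank '[{"fingers":-1,"tx":-1.4,"ty":0,"tz":0,"roll":0},{"fingers":-1,"tx":-2.8,"ty":0,"tz":0,"roll":0},{"fingers":-1,"tx":-3.85,"ty":-0.1,"tz":-0.8,"roll":0},{"fingers":-1,"tx":-3.85,"ty":-0.2,"tz":-2.2,"roll":0},{"fingers":-1,"tx":-3.85,"ty":-0.3,"tz":-3.6,"roll":0},{"fingers":-1,"tx":-3.85,"ty":-0.4,"tz":-5.0,"roll":0},{"fingers":-1,"tx":-3.85,"ty":-0.5,"tz":-6.4,"roll":0},{"fingers":-1,"tx":-3.85,"ty":-0.6,"tz":-7.8,"roll":0}]' 15
python3 -c "
from h import *
go(tr(0,.054,.09))
C=cloud('top',np.load('pics/top0.npz')['d']);Q=C[170:245,245:310].reshape(-1,3);print(np.percentile(Q[:,2],[90,99,99.8]))"
```

```text
time: 4.5
tool_pos: [0.5136, 0.0799, 0.2055]
tool_rot: [-1.974, 1.57, 2.664]
contact_force: [1.0, -0.2, -2.3]
opening: 0.0603
t 4.5 F [ 1.  -0.2 -2.3] open 0.0603 grasp [0.5136 0.0799 0.1995] local [np.float64(0.01083426574309949), np.float64(-0.14567626733548664)] shift [ 2.739 -0.243 -4.993] jaw-trayx deg 0.31 Rx [-0.  0. -1.]
[0.07119737 0.07508236 1.22948086]
```

```bash
python3 -m crank '[{"fingers":-1,"tx":0,"ty":0,"tz":-1.3,"roll":0.03},{"fingers":-1,"tx":0,"ty":-0.1,"tz":-2.6,"roll":0.03},{"fingers":-1,"tx":0,"ty":-0.24,"tz":-3.9,"roll":0.03},{"fingers":-1,"tx":0,"ty":-0.24,"tz":-5.0,"roll":0.03},{"fingers":-1,"tx":0,"ty":-0.24,"tz":-5.0,"roll":0.03},{"fingers":-1,"tx":1.2,"ty":-0.24,"tz":-5.0,"roll":0.03},{"fingers":-1,"tx":2.4,"ty":-0.24,"tz":-5.0,"roll":0.03},{"fingers":-1,"tx":2.7,"ty":-0.24,"tz":-5.0,"roll":0.03}]' 15
python3 - <<'E'
from h import *
go(tr(0,.054,.0535))
im,d=snap("side","s2");C=cloud("side",d)
cv2.imwrite("pics/s2c.png",cv2.resize(cv2.imread("pics/s2.png")[90:240,150:320],None,fx=4,fy=4,interpolation=cv2.INTER_CUBIC))
E
```

```text
time: 5.5
tool_pos: [0.5173, 0.2766, 0.0946]
tool_rot: [-1.105, 1.564, -2.756]
contact_force: [0.1, -0.3, -2.0]
opening: 0.06
t 5.5 F [ 0.1 -0.3 -2. ] open 0.06 grasp [0.5173 0.2766 0.0886] local [np.float64(-0.001173646269034857), np.float64(0.050692661930315915)] shift [ 0.878  0.035 -0.085] jaw-trayx deg -0.02 Rx [-0.007 -0.003 -1.   ]
```

View pics/s2c.png

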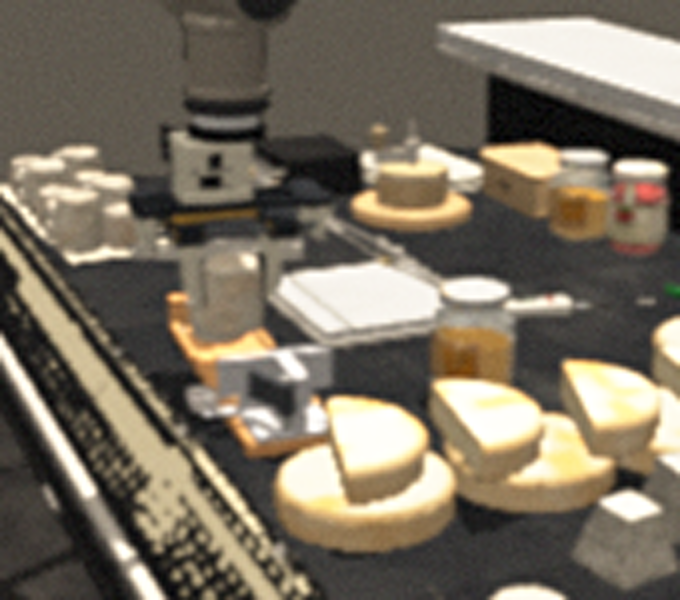

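The side view shows the drum (centre about (230,290)) upright between the fingers, above the tray and behind the stop. Next I lower it and slide it forward slightly.

```bash
python3 -m crank '[{"fingers":-1,"tx":0.5,"ty":0.03,"tz":-0.07,"roll":0},{"fingers":-1,"tx":0.85,"ty":0.03,"tz":-0.07,"roll":0},{"fingers":-1,"tx":0.87,"ty":0.03,"tz":-0.07,"roll":0},{"fingers":-1,"tx":0.87,"ty":0.03,"tz":-0.15,"roll":0},{"fingers":-1,"tx":0.87,"ty":0.03,"tz":-0.23,"roll":0},{"fingers":-1,"tx":0.87,"ty":0.03,"tz":-0.3,"roll":0},{"fingers":-1,"tx":0.87,"ty":0.03,"tz":-0.36,"roll":0},{"fingers":-1,"tx":0.87,"ty":0.03,"tz":-0.36,"roll":0}]' 15
python3 -c "
from h import *
go(tr(0,.066,.053))"
```

```text
time: 6.55
tool_pos: [0.5193, 0.2888, 0.0638]
tool_rot: [-0.877, 1.562, -2.531]
contact_force: [-14.2, -19.2, 3.4]
opening: 0.0601
t 6.55 F [-14.2 -19.2   3.4] open 0.0601 grasp [0.5192 0.2888 0.0578] local [np.float64(-0.00019898607201477192), np.float64(0.0629682920009055)] shift [ 0.118  0.005 -0.076] jaw-trayx deg -0.21 Rx [-0.007 -0.005 -1.   ]
```

Run:
```python
from h import *
C=cloud('top',np.load('pics/top0.npz')['d'])
for v in range(120,200,4): print(v,[f"{C[v,u,0]:.2f},{C[v,u,1]:.2f},{C[v,u,2]*1000:.0f}" for u in range(80,190,12)])
im,d=snap("top","t3")
cv2.imwrite("pics/t3c.png",cv2.resize(cv2.imread("pics/t3.png")[110:245,70:250],None,fx=4,fy=4,interpolation=cv2.INTER_CUBIC))
```

```text
120 ['0.81,0.58,-0', '0.81,0.53,1', '0.81,0.50,-1', '0.81,0.45,0', '0.81,0.41,3', '0.81,0.38,-4', '0.81,0.33,2', '0.81,0.30,-2', '0.81,0.25,4', '0.82,0.22,-0']
124 ['0.79,0.57,-2', '0.79,0.53,-0', '0.80,0.49,-1', '0.79,0.44,27', '0.79,0.41,24', '0.79,0.37,27', '0.79,0.33,26', '0.79,0.28,46', '0.80,0.26,-3', '0.80,0.22,1']
128 ['0.78,0.57,1', '0.78,0.53,-2', '0.78,0.49,2', '0.77,0.44,32', '0.78,0.40,24', '0.78,0.36,26', '0.78,0.33,26', '0.77,0.28,42', '0.77,0.24,44', '0.79,0.22,-2']
132 ['0.77,0.57,0', '0.77,0.53,-0', '0.77,0.49,1', '0.76,0.44,23', '0.76,0.40,24', '0.76,0.36,31', '0.76,0.32,28', '0.77,0.29,20', '0.76,0.24,49', '0.78,0.22,-5']
136 ['0.75,0.57,1', '0.75,0.53,-3', '0.76,0.49,-2', '0.75,0.44,21', '0.75,0.40,23', '0.75,0.36,23', '0.75,0.32,24', '0.75,0.29,23', '0.74,0.24,65', '0.76,0.21,1']
140 ['0.74,0.57,2', '0.72,0.49,79', '0.74,0.49,0', '0.73,0.44,28', '0.74,0.40,25', '0.74,0.36,22', '0.74,0.32,26', '0.74,0.28,27', '0.75,0.25,2', '0.75,0.21,-3']
144 ['0.73,0.57,0', '0.71,0.49,82', '0.73,0.49,-2', '0.72,0.44,24', '0.72,0.40,29', '0.72,0.36,25', '0.72,0.32,26', '0.73,0.2
[... 1454 characters left out ...]
61,0.32,1', '0.61,0.28,8', '0.62,0.25,-5', '0.62,0.21,-1']
184 ['0.59,0.56,-3', '0.59,0.52,1', '0.60,0.48,-2', '0.60,0.44,2', '0.60,0.40,-2', '0.60,0.36,0', '0.60,0.32,0', '0.60,0.28,2', '0.60,0.24,0', '0.60,0.21,-2']
188 ['0.58,0.55,-2', '0.58,0.52,-2', '0.58,0.48,-3', '0.58,0.44,-4', '0.58,0.40,1', '0.59,0.36,3', '0.59,0.32,-1', '0.59,0.28,3', '0.59,0.24,1', '0.59,0.20,0']
192 ['0.57,0.55,-3', '0.57,0.51,2', '0.57,0.47,0', '0.57,0.43,2', '0.57,0.39,29', '0.57,0.36,1', '0.57,0.32,-0', '0.58,0.28,0', '0.58,0.24,-3', '0.58,0.20,-3']
196 ['0.55,0.55,1', '0.56,0.51,-2', '0.56,0.47,-1', '0.56,0.43,-0', '0.56,0.39,23', '0.55,0.34,52', '0.56,0.32,10', '0.56,0.28,14', '0.56,0.24,2', '0.56,0.20,-2']
```

View pics/t3c.png

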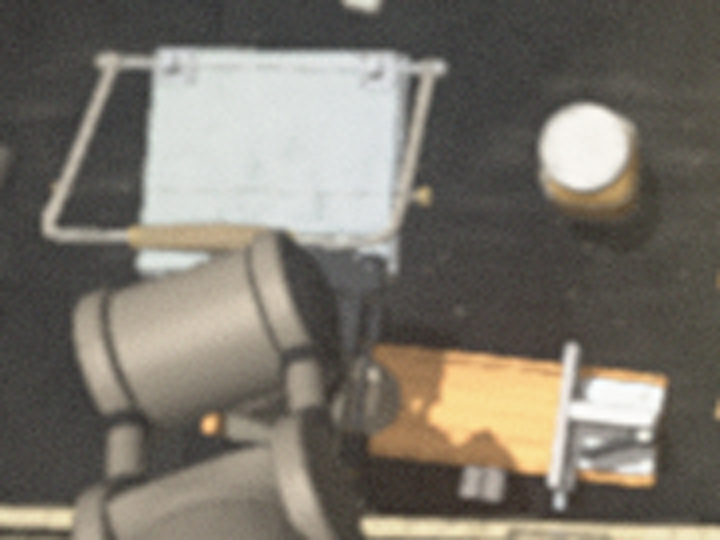

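The top view shows the gripper body at crop (370,270) against the wire cutter's handle (crop 130–400, 235; depth puts it at z≈0.145, x≈0.60–0.62, y≈0.28–0.46). That explains the 14–19 N, so I back off along −y.

```bash
python3 -m crank '[{"fingers":-1,"tx":-0.2,"ty":0,"tz":0.2,"roll":0},{"fingers":-1,"tx":-0.2,"ty":0,"tz":0.3,"roll":0},{"fingers":-1,"tx":-0.2,"ty":0,"tz":0.5,"roll":0},{"fingers":-1,"tx":-0.2,"ty":0,"tz":0.7,"roll":0},{"fingers":-1,"tx":-0.2,"ty":0,"tz":0.9,"roll":0},{"fingers":-1,"tx":-0.2,"ty":0,"tz":1.1,"roll":0},{"fingers":-1,"tx":-0.2,"ty":0,"tz":1.3,"roll":0},{"fingers":-1,"tx":-0.2,"ty":0,"tz":1.3,"roll":0}]' 15
python3 -c "
from h import *
go(tr(0,.016,.053))"
```

```text
time: 7.6
tool_pos: [0.5176, 0.2401, 0.0709]
tool_rot: [-1.436, 1.571, -3.088]
contact_force: [-0.4, -0.1, -2.1]
opening: 0.0603
t 7.6 F [-0.4 -0.1 -2.1] open 0.0603 grasp [0.5176 0.2401 0.0649] local [np.float64(0.002034028583365476), np.float64(0.014281698999415718)] shift [ 0.298 -0.051 -0.043] jaw-trayx deg -0.02 Rx [-0. -0. -1.]
```

```bash
python3 -m crank '[{"fingers":-1,"tx":0,"ty":-0.05,"tz":-0.04,"roll":0},{"fingers":-1,"tx":0.1,"ty":-0.05,"tz":-0.04,"roll":0},{"fingers":-1,"tx":0.2,"ty":-0.05,"tz":-0.04,"roll":0},{"fingers":-1,"tx":0.25,"ty":-0.05,"tz":-0.04,"roll":0},{"fingers":-1,"tx":0.29,"ty":-0.05,"tz":-0.04,"roll":0},{"fingers":-1,"tx":0.32,"ty":-0.05,"tz":-0.04,"roll":0},{"fingers":-1,"tx":0.32,"ty":-0.05,"tz":-0.04,"roll":0},{"fingers":-1,"tx":0.32,"ty":-0.05,"tz":-0.04,"roll":0}]' 15
python3 -c "
from h import *
go(tr(0,.016,.053))"
```

```text
time: 8.6
tool_pos: [0.5157, 0.2426, 0.0586]
tool_rot: [2.355, 1.57, 0.705]
contact_force: [-2.4, 0.9, 4.8]
opening: 0.0599
t 8.6 F [-2.4  0.9  4.8] open 0.0599 grasp [0.5157 0.2426 0.0526] local [np.float64(-3.4713610429650225e-05), np.float64(0.016612098952893995)] shift [-0.01   0.001  0.015] jaw-trayx deg 0.02 Rx [ 0.  0. -1.]
```

```bash
python3 -m crank '[{"fingers":1,"tx":0,"ty":0,"tz":0,"roll":0},{"fingers":1,"tx":0,"ty":0,"tz":0,"roll":0},{"fingers":1,"tx":0,"ty":0,"tz":0,"roll":0},{"fingers":1,"tx":0,"ty":0,"tz":0,"roll":0},{"fingers":1,"tx":-1.0,"ty":0,"tz":0,"roll":0},{"fingers":1,"tx":-2.2,"ty":0,"tz":0,"roll":0},{"fingers":1,"tx":-3.4,"ty":0,"tz":0.5,"roll":0},{"fingers":1,"tx":-3.6,"ty":0,"tz":1.5,"roll":0}]' 15
python3 -c "
from h import *
go([.492,-.367,.12])"
```

```text
time: 9.6
tool_pos: [0.5125, 0.1833, 0.2058]
tool_rot: [1.887, 1.563, 0.239]
contact_force: [0.6, -0.5, -0.5]
opening: 0.0917
t 9.6 F [ 0.6 -0.5 -0.5] open 0.0917 grasp [0.5125 0.1833 0.1998] local [np.float64(0.0015574919624877378), np.float64(-0.042724382268845534)] shift [ 1.966  0.538 13.76 ] jaw-trayx deg 0.15 Rx [ 0.007  0.002 -1.   ]
```

```bash
python3 -m crank '[{"fingers":1,"tx":0,"ty":0,"tz":1.4,"roll":0},{"fingers":1,"tx":0,"ty":0.1,"tz":2.9,"roll":0},{"fingers":1,"tx":0,"ty":0.2,"tz":4.4,"roll":0},{"fingers":1,"tx":0,"ty":0.3,"tz":5.9,"roll":0},{"fingers":1,"tx":0,"ty":0.4,"tz":7.4,"roll":0},{"fingers":1,"tx":0,"ty":0.5,"tz":8.9,"roll":0},{"fingers":1,"tx":0,"ty":0.56,"tz":10.4,"roll":0},{"fingers":1,"tx":0,"ty":0.56,"tz":11.9,"roll":0}]' 15
python3 -c "
from h import *
go([.492,-.367,.12])"
```

```text
time: 10.6
tool_pos: [0.4951, -0.2956, 0.2021]
tool_rot: [1.609, 1.57, -0.041]
contact_force: [0.6, 0.1, 0.4]
opening: 0.092
t 10.6 F [0.6 0.1 0.4] open 0.092 grasp [ 0.4951 -0.2956  0.1961] local [np.float64(0.022462599615045112), np.float64(-0.5214935244163413)] shift [1.903 0.063 1.785] jaw-trayx deg 0.02 Rx [ 0. -0. -1.]
```

```bash
python3 -m crank '[{"fingers":1,"tx":0,"ty":0.06,"tz":1.0,"roll":0},{"fingers":1,"tx":0,"ty":0.06,"tz":1.79,"roll":0},{"fingers":1,"tx":0.8,"ty":0.06,"tz":1.79,"roll":0},{"fingers":1,"tx":1.6,"ty":0.06,"tz":1.79,"roll":0},{"fingers":1,"tx":1.9,"ty":0.06,"tz":1.79,"roll":0},{"fingers":1,"tx":2.2,"ty":0.06,"tz":1.79,"roll":0},{"fingers":1,"tx":2.4,"ty":0.06,"tz":1.79,"roll":0},{"fingers":1,"tx":2.4,"ty":0.06,"tz":1.79,"roll":0}]' 15
python3 - <<'E'
from h import *
go([.492,-.367,.046])
im,d=snap("top","t4")
a=cv2.imread("pics/t4.png")
p=cv2.resize(a[180:245,100:250],None,fx=5,fy=5,interpolation=cv2.INTER_CUBIC);q=cv2.resize(a[190:250,300:450],None,fx=5,fy=5,interpolation=cv2.INTER_CUBIC)
cv2.imwrite("pics/t4c.png",np.vstack([p,q])[:600])
C=cloud("top",d)
m=(C[...,2]>.066)&(C[...,2]<.095)
for u0,u1 in((112,150),(150,190)):
    Q=C[190:225,u0:u1][m[190:225,u0:u1]]; print(len(Q),[(Q.mean(0)-O)@TX,(Q.mean(0)-O)@TY])
E
```

```text
time: 11.6
tool_pos: [0.4922, -0.3651, 0.1061]
tool_rot: [-3.019, 1.571, 1.614]
contact_force: [-0.7, 0.6, 0.3]
opening: 0.0917
t 11.6 F [-0.7  0.6  0.3] open 0.0917 grasp [ 0.4922 -0.3651  0.1001] local [np.float64(0.02507425901359159), np.float64(-0.5909835428996065)] shift [ 1.352 -0.     0.048] jaw-trayx deg 0.04 Rx [-0.  0. -1.]
277 [np.float64(0.0003385534724150667), np.float64(0.1256361604352644)]
268 [np.float64(-0.00041057076113883633), np.float64(0.010424471697260258)]
```

View pics/t4c.png

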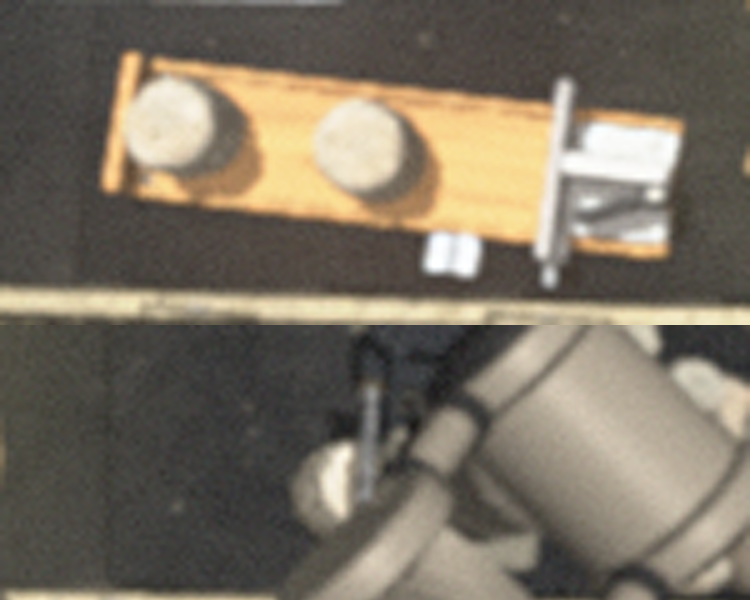

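The tray now holds c at crop (170,125) and the first drum, upright and centred at (362,145). Now I grasp the second one.

```bash
python3 -m crank '[{"fingers":1,"tx":0.7,"ty":0,"tz":0.04,"roll":0},{"fingers":1,"tx":1.35,"ty":0,"tz":0.04,"roll":0},{"fingers":1,"tx":1.35,"ty":0,"tz":0.04,"roll":0},{"fingers":-1,"tx":1.35,"ty":0,"tz":0.04,"roll":0},{"fingers":-1,"tx":1.35,"ty":0,"tz":0.04,"roll":0},{"fingers":-1,"tx":1.35,"ty":0,"tz":0.04,"roll":0},{"fingers":-1,"tx":1.35,"ty":0,"tz":0.04,"roll":0},{"fingers":-1,"tx":1.35,"ty":0,"tz":0.04,"roll":0}]' 15
python3 -c "
from h import *
go(tr(0,-.058,.2))"
python3 -m crank '[{"fingers":-1,"tx":-1.3,"ty":0,"tz":0,"roll":0},{"fingers":-1,"tx":-2.6,"ty":0,"tz":0,"roll":0},{"fingers":-1,"tx":-3.85,"ty":0,"tz":-0.6,"roll":0},{"fingers":-1,"tx":-3.85,"ty":-0.1,"tz":-2.0,"roll":0},{"fingers":-1,"tx":-3.85,"ty":-0.2,"tz":-3.5,"roll":0},{"fingers":-1,"tx":-3.85,"ty":-0.3,"tz":-5.0,"roll":0},{"fingers":-1,"tx":-3.85,"ty":-0.4,"tz":-6.5,"roll":0},{"fingers":-1,"tx":-3.85,"ty":-0.5,"tz":-8.0,"roll":0}]' 15
python3 -c "
from h import *
go(tr(0,-.058,.2))"
```

```text
time: 12.65
tool_pos: [0.492, -0.367, 0.0527]
tool_rot: [0.71, 1.57, -0.94]
contact_force: [-1.6, 0.6, 5.0]
opening: 0.0579
t 12.65 F [-1.6  0.6  5. ] open 0.0579 grasp [ 0.492  -0.367   0.0467] local [np.float64(0.025068946522473), np.float64(-0.5928981715795703)] shift [ -3.84   -0.62  -13.371] jaw-trayx deg 0.02 Rx [ 0.    -0.001 -1.   ]
time: 13.65
tool_pos: [0.4971, -0.0443, 0.206]
tool_rot: [-3.108, 1.57, 1.525]
contact_force: [1.1, -0.3, -1.6]
opening: 0.0577
t 13.65 F [ 1.1 -0.3 -1.6] open 0.0577 grasp [ 0.4971 -0.0443  0.2   ] local [np.float64(0.00433372614965834), np.float64(-0.27077884039704136)] shift [ 1.000e-03 -1.080e-01 -5.319e+00] jaw-trayx deg 0.0 Rx [ 0.  0. -1.]
```

```bash
python3 -m crank '[{"fingers":-1,"tx":0,"ty":0,"tz":-1.4,"roll":0},{"fingers":-1,"tx":0,"ty":0,"tz":-2.8,"roll":0},{"fingers":-1,"tx":0,"ty":-0.1,"tz":-4.2,"roll":0},{"fingers":-1,"tx":0,"ty":-0.11,"tz":-5.32,"roll":0},{"fingers":-1,"tx":0.8,"ty":-0.11,"tz":-5.32,"roll":0},{"fingers":-1,"tx":1.6,"ty":-0.11,"tz":-5.32,"roll":0},{"fingers":-1,"tx":1.75,"ty":-0.11,"tz":-5.32,"roll":0},{"fingers":-1,"tx":1.75,"ty":-0.11,"tz":-5.32,"roll":0}]' 15
python3 - <<'E'
from h import *
from scipy.optimize import least_squares
go(tr(0,-.058,.0525))
im,d=snap("side","s5");C=cloud("side",d);L=np.stack([(C-O)@TX,(C-O)@TY,C[...,2]],-1)
s,R=axes();g=s["tool_pos"]+R[:,0]*.006;gl=np.array([(g-O)@TX,(g-O)@TY,g[2]])
for z0,z1 in((gl[2]-.042,gl[2]-.02),):
    m=(abs(L[...,0]-gl[0])<.028)&(abs(L[...,1]-gl[1])<.045)&(L[...,2]>z0)&(L[...,2]<z1)
    Q=L[m]; f=least_squares(lambda p:np.hypot(Q[:,0]-p[0],Q[:,1]-p[1])-.032,[gl[0],gl[1]],loss="soft_l1",f_scale=.002)
    print(len(Q),"drum-grasp",(f.x-gl[:2]).round(4),"res",np.std(f.fun))
E
```

```text
time: 14.65
tool_pos: [0.5102, 0.1662, 0.1364]
tool_rot: [-2.402, 1.571, 2.23]
contact_force: [0.5, 0.6, -0.9]
opening: 0.0577
t 14.65 F [ 0.5  0.6 -0.9] open 0.0577 grasp [0.5102 0.1662 0.1304] local [np.float64(0.0005952334493788544), np.float64(-0.05997563197630158)] shift [ 1.947 -0.015 -0.049] jaw-trayx deg 0.0 Rx [-0.  0. -1.]
80 drum-grasp [-0.0013 -0.0005] res 0.0021874614936640306
```

The drum is centred in the grip, so I lower and release it.

```bash
python3 -m crank '[{"fingers":-1,"tx":0.6,"ty":-0.01,"tz":-0.05,"roll":0},{"fingers":-1,"tx":1.2,"ty":-0.01,"tz":-0.05,"roll":0},{"fingers":-1,"tx":1.6,"ty":-0.01,"tz":-0.05,"roll":0},{"fingers":-1,"tx":1.8,"ty":-0.01,"tz":-0.05,"roll":0},{"fingers":-1,"tx":1.9,"ty":-0.01,"tz":-0.05,"roll":0},{"fingers":-1,"tx":1.96,"ty":-0.01,"tz":-0.05,"roll":0},{"fingers":-1,"tx":1.96,"ty":-0.01,"tz":-0.05,"roll":0},{"fingers":-1,"tx":1.96,"ty":-0.01,"tz":-0.05,"roll":0}]' 15
python3 -c "
from h import *
go(tr(0,-.058,.053))"
```

```text
time: 15.7
tool_pos: [0.5102, 0.1683, 0.0587]
tool_rot: [1.823, 1.569, 0.172]
contact_force: [-1.9, -0.3, 6.7]
opening: 0.0577
t 15.7 F [-1.9 -0.3  6.7] open 0.0577 grasp [0.5102 0.1683 0.0527] local [np.float64(0.0004482183455752183), np.float64(-0.0578014143198058)] shift [-0.008 -0.011  0.005] jaw-trayx deg 0.02 Rx [ 0.001  0.    -1.   ]
```

```bash
python3 -m crank '[{"fingers":1,"tx":0,"ty":0,"tz":0,"roll":0},{"fingers":1,"tx":0,"ty":0,"tz":0,"roll":0},{"fingers":1,"tx":0,"ty":0,"tz":0,"roll":0},{"fingers":1,"tx":0,"ty":0,"tz":0,"roll":0},{"fingers":1,"tx":-1.0,"ty":0,"tz":0,"roll":0},{"fingers":1,"tx":-2.2,"ty":0,"tz":0,"roll":0},{"fingers":1,"tx":-2.8,"ty":0,"tz":0.8,"roll":0},{"fingers":1,"tx":-2.8,"ty":0,"tz":1.75,"roll":0}]' 15
python3 - <<'E'
from h import *
go(tr(0,-.128,.050))
im,d=snap("side","s6");a,d=snap("top","t6")
p=cv2.resize(im[120:240,170:320],None,fx=2.6,fy=2.6,interpolation=cv2.INTER_CUBIC);q=cv2.resize(a[180:250,100:250],None,fx=2.6,fy=2.6,interpolation=cv2.INTER_CUBIC)
cv2.imwrite("pics/t6c.png",np.vstack([p,q])[:,:,::-1])
E
```

```text
time: 16.7
tool_pos: [0.5053, 0.0983, 0.172]
tool_rot: [1.711, 1.566, 0.062]
contact_force: [0.1, 0.4, -0.6]
opening: 0.092
t 16.7 F [ 0.1  0.4 -0.6] open 0.092 grasp [0.5053 0.0983 0.166 ] local [np.float64(0.0011439534106568072), np.float64(-0.12804105569603408)] shift [ 2.899e+00 -4.300e-02  1.000e-03] jaw-trayx deg 0.12 Rx [ 0.005  0.    -1.   ]
```

View pics/t6c.png

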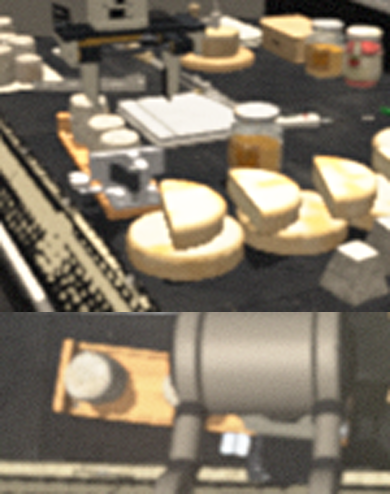

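All three drums stand upright in the tray (side crop (85–120, 100–145)), and the open gripper hangs above the stop. Now I descend around the fin and lever.

```bash
python3 -m crank '[{"fingers":1,"tx":0.5,"ty":-0.02,"tz":0,"roll":0},{"fingers":1,"tx":1.0,"ty":-0.02,"tz":0,"roll":0},{"fingers":1,"tx":1.5,"ty":-0.02,"tz":0,"roll":0},{"fingers":1,"tx":2.0,"ty":-0.02,"tz":0,"roll":0},{"fingers":1,"tx":2.4,"ty":-0.02,"tz":0,"roll":0},{"fingers":1,"tx":2.7,"ty":-0.02,"tz":0,"roll":0},{"fingers":1,"tx":2.9,"ty":-0.02,"tz":0,"roll":0},{"fingers":1,"tx":2.9,"ty":-0.02,"tz":0,"roll":0}]' 15
python3 -c "
from h import *
go(tr(0,-.120,.050))"
```

```text
time: 17.8
tool_pos: [0.5032, 0.0987, 0.0533]
tool_rot: [-1.576, 1.57, 3.057]
contact_force: [0.2, -0.4, -0.3]
opening: 0.092
t 17.8 F [ 0.2 -0.4 -0.3] open 0.092 grasp [0.5032 0.0987 0.0473] local [np.float64(-0.0009992438689852862), np.float64(-0.12778297521905962)] shift [-0.067  0.025 -0.195] jaw-trayx deg 0.03 Rx [-0.001  0.    -1.   ]
```

```bash
python3 -m crank '[{"fingers":0.88,"tx":-0.05,"ty":0.02,"tz":0,"roll":0},{"fingers":0.88,"tx":-0.05,"ty":0.02,"tz":-0.03,"roll":0},{"fingers":0.88,"tx":-0.05,"ty":0.02,"tz":-0.06,"roll":0},{"fingers":0.88,"tx":-0.05,"ty":0.02,"tz":-0.09,"roll":0},{"fingers":0.88,"tx":-0.05,"ty":0.02,"tz":-0.12,"roll":0},{"fingers":0.88,"tx":-0.05,"ty":0.02,"tz":-0.15,"roll":0},{"fingers":0.88,"tx":-0.05,"ty":0.02,"tz":-0.18,"roll":0},{"fingers":0.88,"tx":-0.05,"ty":0.02,"tz":-0.18,"roll":0}]' 15
python3 -c "
from h import *
go(tr(0,-.120,.050))"
```

```text
time: 18.8
tool_pos: [0.5048, 0.1058, 0.0557]
tool_rot: [3.116, 1.571, 1.466]
contact_force: [-0.5, 0.6, 0.6]
opening: 0.0863
t 18.8 F [-0.5  0.6  0.6] open 0.0863 grasp [0.5048 0.1058 0.0497] local [np.float64(-3.526542930255074e-06), np.float64(-0.12060992289336968)] shift [-0.007  0.    -0.015] jaw-trayx deg 0.03 Rx [ 0.  0. -1.]
```

```bash
python3 -m crank '[{"fingers":0.88,"tx":0,"ty":0,"tz":-0.02,"roll":0},{"fingers":0.88,"tx":0,"ty":0,"tz":-0.04,"roll":0},{"fingers":0.88,"tx":0,"ty":0,"tz":-0.06,"roll":0},{"fingers":0.88,"tx":0,"ty":0,"tz":-0.08,"roll":0},{"fingers":0.88,"tx":0,"ty":0,"tz":-0.1,"roll":0},{"fingers":0.88,"tx":0,"ty":0,"tz":-0.1,"roll":0},{"fingers":0.88,"tx":0,"ty":0,"tz":-0.1,"roll":0},{"fingers":0.88,"tx":0,"ty":0,"tz":-0.1,"roll":0}]' 15
python3 -c "
from h import *
go(tr(0,-.120,.050))"
```

```text
time: 19.8
tool_pos: [0.5051, 0.1097, 0.0557]
tool_rot: [2.293, 1.571, 0.642]
contact_force: [-0.4, -4.3, 0.4]
opening: 0.0862
t 19.8 F [-0.4 -4.3  0.4] open 0.0862 grasp [0.5051 0.1097 0.0497] local [np.float64(3.0071849344983583e-05), np.float64(-0.11670126793149195)] shift [-0.007 -0.001  0.082] jaw-trayx deg 0.02 Rx [ 0.  0. -1.]
```

```bash
python3 -m crank '[{"fingers":0.88,"tx":0,"ty":0,"tz":-0.1,"roll":0},{"fingers":0.88,"tx":0,"ty":0,"tz":-0.2,"roll":0},{"fingers":0.88,"tx":0,"ty":0,"tz":-0.3,"roll":0},{"fingers":0.88,"tx":0,"ty":0,"tz":-0.4,"roll":0},{"fingers":0.88,"tx":0,"ty":0,"tz":-0.5,"roll":0},{"fingers":0.88,"tx":0,"ty":0,"tz":-0.6,"roll":0},{"fingers":0.88,"tx":0,"ty":0,"tz":-0.7,"roll":0},{"fingers":0.88,"tx":0,"ty":0,"tz":-0.7,"roll":0}]' 15
python3 -c "
from h import *
go(tr(0,-.060,.050))"
python3 -m crank '[{"fingers":0.88,"tx":0,"ty":0,"tz":-0.1,"roll":0},{"fingers":0.88,"tx":0,"ty":0,"tz":-0.2,"roll":0},{"fingers":0.88,"tx":0,"ty":0,"tz":-0.3,"roll":0},{"fingers":0.88,"tx":0,"ty":0,"tz":-0.4,"roll":0},{"fingers":0.88,"tx":0,"ty":0,"tz":-0.5,"roll":0},{"fingers":0.88,"tx":0,"ty":0,"tz":-0.6,"roll":0},{"fingers":0.88,"tx":0,"ty":0,"tz":-0.7,"roll":0},{"fingers":0.88,"tx":0,"ty":0,"tz":-0.7,"roll":0}]' 15
python3 - <<'E'
from h import *
go(tr(0,-.0551,.050))
A=np.mean([read_camera("side")[0].astype(float) for _ in range(5)],0);B=np.mean([read_camera("top")[0].astype(float) for _ in range(5)],0)
np.savez("pics/p7.npz",A=A,B=B)
u,v=proj("side",[tr(-.06,-.04,.016)])[0].round().astype(int);u2,v2=proj("top",[tr(-.06,-.04,.016)])[0].round().astype(int);print(u,v,u2,v2)
p=cv2.resize(A[v-30:v+24,u-35:u+45],None,fx=8,fy=8,interpolation=cv2.INTER_CUBIC);q=cv2.resize(B[v2-12:v2+8,u2-40:u2+40],None,fx=8,fy=8,interpolation=cv2.INTER_CUBIC)
cv2.imwrite("pics/p7.png",np.vstack([p,q]).clip(0,255).astype(np.uint8)[:,:,::-1])
E
```

```text
time: 20.8
tool_pos: [0.5077, 0.1379, 0.0557]
tool_rot: [1.682, 1.57, 0.032]
contact_force: [1.8, -4.2, -0.3]
opening: 0.0862
t 20.8 F [ 1.8 -4.2 -0.3] open 0.0862 grasp [0.5077 0.1379 0.0497] local [np.float64(0.0003247160990542427), np.float64(-0.08839721510245238)] shift [-0.008 -0.008 -0.71 ] jaw-trayx deg 0.04 Rx [ 0.001  0.    -1.   ]
time: 21.8
tool_pos: [0.5102, 0.1656, 0.0557]
tool_rot: [1.591, 1.57, -0.059]
contact_force: [4.1, -5.2, -2.0]
opening: 0.0865
t 21.8 F [ 4.1 -5.2 -2. ] open 0.0865 grasp [0.5102 0.1656 0.0497] local [np.float64(0.0006298995584976531), np.float64(-0.060516155891692895)] shift [-0.008 -0.016 -0.135] jaw-trayx deg 0.03 Rx [ 0.001 -0.    -1.   ]
199 187 189 231
```

View pics/p7.png

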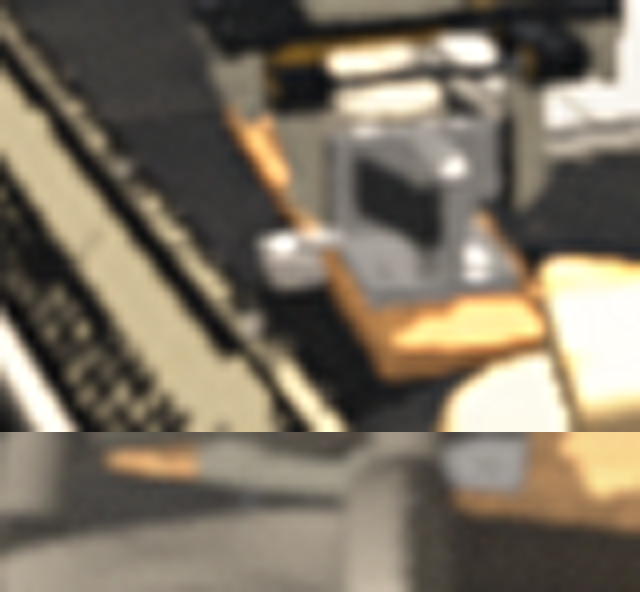

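The side view shows the pointer over the clip at (290,240), slightly short of the line. The arm hides it from the top camera, so I zoom in on the side view.

Run:
```python
from h import *
A=np.load("pics/p7.npz")["A"];u0,v0=192,180;S=30
c=cv2.resize(A[v0:v0+18,u0:u0+26],None,fx=S,fy=S,interpolation=cv2.INTER_CUBIC).clip(0,255).astype(np.uint8)[:,:,::-1].copy()
# overlay: predicted clip corners (tray y -.0535..-.0235, x -.067..-.043), line at -.0415(true local), z .014
def P(x,y,z): return tuple(((proj("side",[tr(x,y,z)])[0]-[u0,v0]+.5)*S).astype(int))
ml=-.0385-.003
for a,b in(((-.067,ml-.015),(-.043,ml-.015)),((-.067,ml+.015),(-.043,ml+.015)),((-.067,ml-.015),(-.067,ml+.015))): cv2.line(c,P(*a,.014),P(*b,.014),(0,255,0),1)
cv2.line(c,P(-.067,ml,.014),P(-.043,ml,.014),(0,0,255),1)
for t in(.055,.060): cv2.circle(c,P(-.066,-.104+t,.018),5,(255,0,0),1)
cv2.imwrite("pics/p7z.png",c)
```

```text
(no output)
```

View pics/p7z.png

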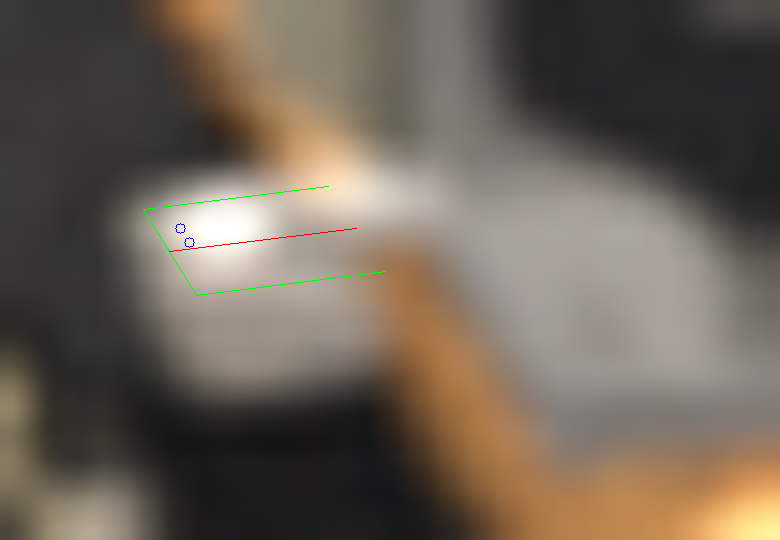

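Run:
```python
from h import *
B=np.load("pics/p7.npz")["B"];A0=np.load("pics/avg.npy")
def prof(m,xs,z,ys):
    m=m.mean(2).astype(np.float32);o=[]
    for y in ys:
        uv=proj("top",[tr(x,y,z) for x in xs]).astype(np.float32); o.append(cv2.remap(m,uv[None,:,0],uv[None,:,1],cv2.INTER_CUBIC).mean())
    return np.array(o)
for lo,hi in((-.034,-.026),(-.026,-.018),(-.016,-.008),(.016,.03)):
    xs=np.arange(lo,hi,.002)
    y=np.arange(-.195,-.155,.002)
    print(lo,"rest",*[f"{a*1000:.0f}:{v:.0f}" for a,v in zip(y,prof(A0,xs,.02,y))])
    y=y+.058
    print(lo,"now ",*[f"{a*1000:.0f}:{v:.0f}" for a,v in zip(y,prof(B,xs,.02,y))])
a=cv2.resize(A0[210:236,205:245],None,fx=9,fy=9,interpolation=cv2.INTER_CUBIC);b=cv2.resize(B[210:236,185:225],None,fx=9,fy=9,interpolation=cv2.INTER_CUBIC)
cv2.imwrite("pics/cmp.png",np.hstack([a,b]).clip(0,255).astype(np.uint8)[:,:,::-1])
```

```text
-0.034 rest -195:74 -193:74 -191:72 -189:69 -187:68 -185:64 -183:61 -181:59 -179:64 -177:83 -175:117 -173:166 -171:205 -169:230 -167:235 -165:229 -163:218 -161:208 -159:201 -157:196 -155:192
-0.034 now  -137:155 -135:141 -133:134 -131:131 -129:130 -127:131 -125:132 -123:131 -121:131 -119:129 -117:130 -115:132 -113:140 -111:148 -109:154 -107:156 -105:154 -103:152 -101:151 -99:152 -97:153
-0.026 rest -195:76 -193:75 -191:73 -189:70 -187:66 -185:61 -183:59 -181:58 -179:63 -177:75 -175:102 -173:134 -171:161 -169:179 -167:180 -165:174 -163:166 -161:160 -159:157 -157:155 -155:152
-0.026 now  -137:189 -135:173 -133:157 -131:144 -129:137 -127:133 -125:128 -123:127 -121:124 -119:123 -117:124 -115:129 -113:141 -111:153 -109:159 -107:160 -105:158 -103:157 -101:156 -99:156 -97:157
-0.016 rest -195:78 -193:77 -191:75 -189:74 -187:71 -185:65 -183:61 -181:61 -179:62 -177:67 -175:77 -173:88 -171:101 -169:110 -167:122 -165:132 -163:137 -161:135 -159:127 -157:116 -155:106
-0.016 now  -137:204 -135:203 -133:200 -131:191 -129:175 -127:151 -125:134 -123:127 -121:125 -119:125 -117:121 -115:115 -113:109 -111:102 -109:100 -107:101 -105:106 -103:111 -101:111 -99:106 -97:97
0.016 rest -195:80 -193:80 -191:80 -189:82 -187:82 -185:81 -183:79 -181:76 -179:82 -177:108 -175:151 -173:203 -171:237 -169:248 -167:249 -165:245 -163:242 -161:240 -159:241 -157:243 -155:245
0.016 now  -137:205 -135:205 -133:205 -131:206 -129:206 -127:204 -125:197 -123:183 -121:166 -119:152 -117:150 -115:157 -113:167 -111:171 -109:167 -107:165 -105:173 -103:192 -101:210 -99:219 -97:224
```

View pics/cmp.png

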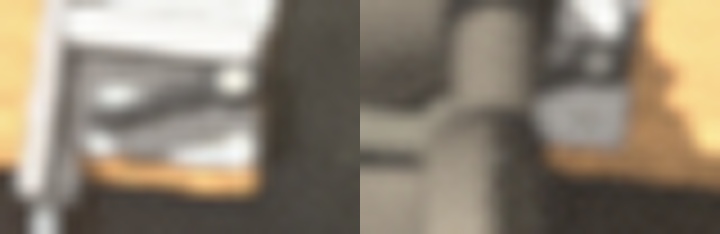

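Run:
```python
from h import *
B=np.load("pics/p7.npz")["B"].mean(2).astype(np.float32);A0=np.load("pics/avg.npy").mean(2).astype(np.float32)
from scipy.ndimage import map_coordinates
def rect(m,y0,z=.066):
    xs=np.arange(-.014,.014,.001);ys=np.arange(y0-.014,y0+.014,.001)
    X,Y=np.meshgrid(xs,ys);uv=proj("top",[tr(x,y,z) for x,y in zip(X.ravel(),Y.ravel())])
    return xs,ys,map_coordinates(m,[uv[:,1],uv[:,0]],order=3).reshape(X.shape)
for n,m,(u,v) in(("rest",A0,(230.8,218.9)),("now",B,(211.3,216.7))):
    w=at_z("top",[(u,v)],.066)[0]-O; print(n,"hand local",(w@TX).round(4),(w@TY).round(4))
    q=m[int(v)-3:int(v)+6,int(u)-4:int(u)+6]; print(np.round(q).astype(int))
```

```text
rest hand local -0.0107 -0.1677
[[235 239 241 243 243 242 228 171 110  76]
 [169 172 180 190 201 205 182 138  96  73]
 [129 123 126 155 185 190 159 114  82  69]
 [134 121 134 181 224 225 180 115  75  65]
 [118 113 127 174 214 215 166 106  70  62]
 [ 99  99 107 128 148 146 116  88  69  62]
 [ 97 100 108 113 108 103 100  91  75  64]
 [121 131 142 143 134 132 131 115  83  64]
 [151 153 157 157 155 155 149 122  84  63]]
now hand local -0.0104 -0.1088
[[120 142 149 161 191 213 182 125 104 139]
 [110 118 111 117 133 144 127  98 102 135]
 [111 103  92 100 113 107  89  83  95 124]
 [103  92  92 117 132 116  86  77  97 117]
 [ 79  76  87 115 129 113  82  77  99 118]
 [ 68  73  82  96 102  90  78  87 107 121]
 [ 92 101 113 113 110 107 108 111 119 126]
 [134 143 149 149 147 146 144 134 126 126]
 [155 159 160 159 159 161 156 139 123 122]]
```

Run:
```python
from h import *
for z in(.06,.066,.07):
    w=at_z("top",[(230.5,218.5),(211.0,216.45)],z); d=w[1]-w[0]; print(z,"travel",d@TY,"lat",d@TX,"yaw",np.arctan2(-d[0],d[1]), "rest y",(w[0]-O)@TY)
print(observe()["time"])
```

```text
0.06 travel 0.0591610481512988 lat -0.00012666879674835346 yaw -0.07785891888080165 rest y -0.1662390536200968
0.066 travel 0.058857523485199875 lat -0.0001260189248234917 yaw -0.07785891888080185 rest y -0.16666188392248726
0.07 travel 0.0586551737078006 lat -0.0001255856768736216 yaw -0.07785891888080135 rest y -0.16694377079074754
22.3
```

Tracking the pin dot from the top camera gives 58.9 mm travelled, against 62.4 mm from pointer rest to line. I advance 3.5 mm.

```bash
python3 -m crank '[{"fingers":0.88,"tx":0,"ty":0,"tz":-0.03,"roll":0},{"fingers":0.88,"tx":0,"ty":0,"tz":-0.06,"roll":0},{"fingers":0.88,"tx":0,"ty":0,"tz":-0.09,"roll":0},{"fingers":0.88,"tx":0,"ty":0,"tz":-0.09,"roll":0},{"fingers":0.88,"tx":0,"ty":0,"tz":-0.09,"roll":0},{"fingers":0.88,"tx":0,"ty":0,"tz":-0.09,"roll":0},{"fingers":0.88,"tx":0,"ty":0,"tz":-0.09,"roll":0},{"fingers":0.88,"tx":0,"ty":0,"tz":-0.09,"roll":0}]' 15
python3 - <<'E'
from h import *
go(tr(0,-.057,.050))
B=np.mean([read_camera("top")[0].astype(float) for _ in range(6)],0); np.save("pics/b8.npy",B)
print(B.mean(2)[211:222,203:217].round().astype(int))
E
```

```text
time: 23.3
tool_pos: [0.5105, 0.1688, 0.0557]
tool_rot: [1.364, 1.57, -0.287]
contact_force: [2.7, -6.9, -2.5]
opening: 0.0863
t 23.3 F [ 2.7 -6.9 -2.5] open 0.0863 grasp [0.5105 0.1688 0.0497] local [np.float64(0.0006556096014355806), np.float64(-0.057304502297338834)] shift [-0.007 -0.016 -0.008] jaw-trayx deg 0.01 Rx [ 0.001 -0.    -1.   ]
[[ 59  57  87 129 176 224 244 249 248 218 156 138 155 185]
 [ 66  61  92 132 162 185 214 235 238 196 133 119 153 189]
 [ 67  70  94 124 141 148 158 178 180 150 109 116 158 191]
 [ 70  79 102 116 116 111 113 121 118 100  90 107 138 168]
 [ 77  95 117 120 102  91 104 113 101  85  82  98 117 144]
 [ 83  95 109 104  92  91 116 128 111  83  78  98 116 131]
 [ 76  81  84  80  75  83 108 118 104  77  76 101 120 125]
 [ 69  69  68  71  74  83  96  98  86  79  89 109 122 126]
 [ 81  80  83  97 109 117 120 118 111 109 113 119 125 126]
 [103 115 126 137 146 152 151 151 149 144 132 125 126 129]
 [125 146 154 157 159 158 158 159 162 156 137 123 121 125]]
```

```bash
python3 -m crank '[{"fingers":0.88,"tx":0,"ty":-0.01,"tz":-0.01,"roll":0},{"fingers":0.5,"tx":0,"ty":-0.01,"tz":-0.01,"roll":0},{"fingers":0.2,"tx":0,"ty":-0.01,"tz":-0.01,"roll":0},{"fingers":-0.1,"tx":0,"ty":-0.01,"tz":-0.01,"roll":0},{"fingers":-0.4,"tx":0,"ty":-0.01,"tz":-0.01,"roll":0},{"fingers":-0.6,"tx":0,"ty":-0.01,"tz":-0.01,"roll":0},{"fingers":-1,"tx":0,"ty":-0.01,"tz":-0.01,"roll":0},{"fingers":-1,"tx":0,"ty":-0.01,"tz":-0.01,"roll":0}]' 20
python3 - <<'E'
from h import *
go(tr(0,-.057,.050))
B=np.mean([read_camera("top")[0].astype(float) for _ in range(6)],0); np.save("pics/b9.npy",B)
print(B.mean(2)[213:219,203:217].round().astype(int))
E
```

```text
time: 24.6
tool_pos: [0.5099, 0.1695, 0.0559]
tool_rot: [1.694, 1.57, 0.043]
contact_force: [2.7, -7.9, -0.1]
opening: 0.0233
t 24.6 F [ 2.7 -7.9 -0.1] open 0.0233 grasp [0.5099 0.1695 0.0499] local [np.float64(7.286603124723958e-05), np.float64(-0.05665881756190104)] shift [-0.003 -0.002  0.009] jaw-trayx deg -0.0 Rx [ 0.001  0.    -1.   ]
[[ 66  71 101 130 141 144 157 186 201 171 116 101 116 149]
 [ 69  69  83  94 103 106 114 129 137 120  98 100 118 148]
 [ 67  67  69  71  73  88 109 117 103  84  82 101 120 143]
 [ 70  66  69  67  71  91 118 128 107  80  77  98 116 130]
 [ 67  67  87  96  94  96 111 118 100  74  76  99 117 125]
 [ 69  84 119 136 135 121 110 100  84  77  86 108 124 126]]
```

```bash
python3 -m crank '[{"fingers":-1,"tx":0,"ty":0,"tz":0,"roll":0},{"fingers":-1,"tx":0,"ty":0,"tz":0,"roll":0},{"fingers":-1,"tx":0,"ty":0,"tz":0,"roll":0},{"fingers":-1,"tx":0,"ty":0,"tz":0,"roll":0},{"fingers":-1,"tx":0,"ty":0,"tz":0,"roll":0},{"fingers":-1,"tx":0,"ty":0,"tz":0,"roll":0},{"fingers":-1,"tx":0,"ty":0,"tz":0,"roll":0},{"fingers":-1,"tx":0,"ty":0,"tz":0,"roll":0}]' 20
python3 - <<'E'
from h import *
go(tr(0,-.057,.050))
im,d=snap("side","s9");a,d2=snap("top","t9")
print(np.mean([read_camera("top")[0].astype(float).mean(2)[215:218,207:213] for _ in range(6)],0).round().astype(int))
p=cv2.resize(im[130:215,170:270],None,fx=4,fy=4,interpolation=cv2.INTER_CUBIC);q=cv2.resize(a[140:240,120:240],None,fx=3.4,fy=3.4,interpolation=cv2.INTER_CUBIC)
q=cv2.copyMakeBorder(q,0,0,0,0,0);p=p[:340];cv2.imwrite("pics/f9.png",np.hstack([p,q[:p.shape[0]]])[:,:,::-1])
C=cloud("top",d2)
for u,v,r,zl,zh in((217,148,20,.1,.125),(328,171,15,.04,.06),(365,167,16,.03,.09)):
    P=C[v-r:v+r+1,u-r:u+r+1].reshape(-1,3);Q=P[(P[:,2]>zl)&(P[:,2]<zh)];print(Q.mean(0).round(4))
E
```

```text
time: 25.9
tool_pos: [0.5099, 0.1695, 0.0559]
tool_rot: [1.765, 1.57, 0.114]
contact_force: [2.3, -5.7, -0.2]
opening: 0.0235
t 25.9 F [ 2.3 -5.7 -0.2] open 0.0235 grasp [0.51   0.1695 0.0499] local [np.float64(8.235765784342524e-05), np.float64(-0.056661429943885004)] shift [-0.003 -0.002  0.008] jaw-trayx deg -0.02 Rx [ 0.001  0.    -1.   ]
[[ 72  86 108 117 104  85]
 [ 72  91 119 128 107  79]
 [ 94  97 113 117  98  75]]
[0.7002 0.1098 0.1087]
[ 0.6537 -0.2347  0.0491]
[ 0.6663 -0.3553  0.0562]
```

View pics/f9.png

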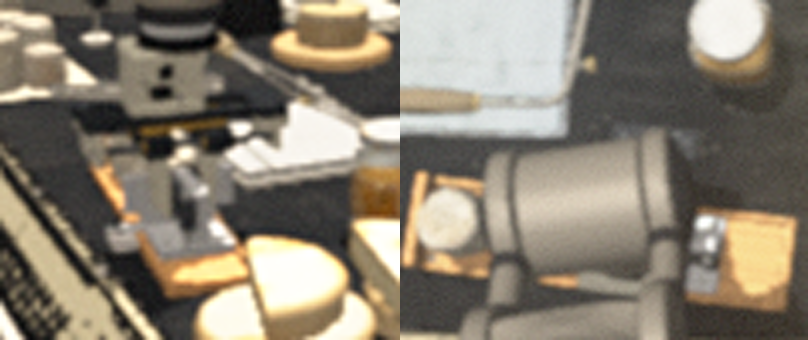

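The fingers grip the fin and shut lever at left (185,200). Drum c stands at (450,218), and the jar is unmoved. One depth check of the row, then I hand in.

Run:
```python
from h import *
for n,f in(("side","s9"),("top","t9"),("side","s6")):
    C=cloud(n,np.load(f"pics/{f}.npz")["d"]);x=(C-O)@TX;y=(C-O)@TY
    for a,b in((-.037,.025),(.03,.09),(.095,.165)):
        m=(abs(x)<.033)&(y>a)&(y<b)&(C[...,2]>.06)&(C[...,2]<.09); print(f,(a,b),m.sum(),np.percentile(C[...,2][m],[50,95]).round(3) if m.sum() else "", y[m].mean().round(3) if m.sum() else "")
```

```text
s9 (-0.037, 0.025) 25 [0.073 0.077] -0.023
s9 (0.03, 0.09) 6 [0.074 0.076] 0.042
s9 (0.095, 0.165) 0  
t9 (-0.037, 0.025) 0  
t9 (0.03, 0.09) 0  
t9 (0.095, 0.165) 294 [0.075 0.08 ] 0.125
s6 (-0.037, 0.025) 81 [0.074 0.078] -0.001
s6 (0.03, 0.09) 1 [0.075 0.075] 0.03
s6 (0.095, 0.165) 67 [0.07  0.077] 0.112
```

All the tops read about 0.076, so the drums are upright.

```bash
python3 -c "
from cell import hand_in; print(hand_in())"
```

```text
the job is handed in; nothing more can be done
None
```

I handed the job in at about 26 s of the 62 s allowed. The gripper was still holding fin and lever together, with the stop at the line and the lever shut.

**What I did:** I stood both loose drums in the tray behind the third and let go of them. I then pushed the stop with open fingers against the back of its bar, which slid them up the row. At the line I squeezed fin and lever with 20 N.

**Last checks:**
- **Stop:** the camera put it 62.4 mm from rest and the arm's own reading about 62.7 mm. I had measured 62.4 mm from the pointer's rest to the line.
- **Lever:** the fingers closed to 23.5 mm, against 24 mm nominal over fin and shut lever. The pads also read a few mm under on the drums.
- **Loose things:** jar, brick and pyramid are within 0.5 mm of where they started.
- **Drums:** their tops read about 76 mm high (78 expected), so they appear upright. The middle drum was nearly hidden in the final pictures, with only 6 depth points on it.

**What went wrong or disagreed:**
- While I placed the first drum, the gripper body apparently met the wire cutter's handle, with about 14 N sideways and 19 N along the row at the wrist. I backed off and set the drum down nearer the stop. The handle looks unmoved in the last picture.
- The side camera was too coarse to compare pointer and line directly, and the arm hid them from the top camera. The stop reading therefore comes from tracking the lever's pin from above.
- The travel judged from the edge of the stop's foot read about 2 mm more than the pin. I trusted the pin, because it agreed with the arm.

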